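# Set out the guest vanity case and brush down its shelf board

### The arm

A 6-joint arm with a two-finger parallel gripper is mounted at the origin on the work surface. World frame = base frame: x ahead of the robot, y to its left, z up, the work surface at z = 0. Lengths are in m, angles in rad, forces in N, time in s.
With the tool pointing down it reaches from about 0.3 to 0.75 m from the base axis. Payload 8.5 kg.
Tool frame: the origin (TCP) lies at the very end of the fingers, on their centre line; the grasp point (between the pads) lies 19 mm behind it; z points along the fingers, y is the line along which they close (so a half turn about z gives the same grasp; the last joint's range is limited). The gripper opens to 88 mm and grips with 3 to 60 N. Pads are 18 mm wide; open, the fingers measure 123 mm over their backs; the gripper's body (75 mm by 187 mm) begins 45 mm behind the grasp point.
Start: joints at [0.961, 0.381, 1.297, -0, 1.464, -0.215], TCP at [0.212, 0.508, 0.239] pointing down, gripper open.
Joint ranges: [-3.11, 3.11], [-0.89, 2.33], [0.22, 2.48], [-1.42, 4.56], [0.17, 2.85], [-2.88, 2.88]. Speed limits (rad/s): [2.39, 2.39, 3.14, 3.14, 3.14, 3.14].

### API

Orientations are given as a unit quaternion [x, y, z, w].
In Python, from workcell import robot, cams, sensors gives the robot as it stands (robot), with the cameras (cams) and the readings (sensors).
- The arm moves only by the tool jog_arm, called after "Request:" as name(argument=value, ...), one argument or row to a line, values as JSON. Schema: {"type":"object","properties":{"plan":{"type":"array","items":{"type":"object","properties":{"tx":{"type":"number"},"ty":{"type":"number"},"tz":{"type":"number"},"rx":{"type":"number"},"ry":{"type":"number"},"rz":{"type":"number"},"finger_gap":{"type":"number"}},"additionalProperties":false,"required":["finger_gap"]},"minItems":1,"maxItems":12},"only":{"type":"string"},"quiet":{"type":"boolean"},"lines":{"type":"string"}},"required":["plan"],"additionalProperties":false}. plan is a list of rows, 1 to 12 of them, each an object with the fields tx, ty, tz (the shift in parts of the range, where 1.0 means 0.8 m), rx, ry, rz (a rotation vector in fractions of the full range, 1 being 4 rad), finger_gap (the finger opening in m); a field left out counts as zero (the opening has to be given); each row is the pose to reach, as a shift and turn from the pose commanded when the call began, along the tool's axes at that moment; what a row does not reach only later rows make up. A row lasts 1/8 s, in which the tool goes at most 0.0625 m and 0.188 rad, less where a joint would pass 70% of its speed; a pose out of reach is approached as far as the arm can. The fingers move at their own pace and stop on an object; the grip force is fixed at half the most. Time passes only in rows, so rows that do not move let the fingers close. The tool returns the time, the measured TCP pose, the force, the opening and the grip force at its end. only (a regular expression) keeps the lines of the reply that match it, lines (a string "A,B") keeps lines A to B, and quiet returns only ok. Input that does not fit is refused with a message, and nothing moves.
- sensors.get_state(): the state, without advancing time (a new reading comes with each control period).
- cams.grab_frame(name): name is "scene" or "side" or "wrist"; returns the picture (480x640x3 uint8, blue, green, red); there is no depth.
- cams.calibration(name): a dict with "mtx" (3x3 intrinsics, pixels), "T" (4x4, takes a point from camera to world coordinates); the wrist camera has in their place "tool_from_camera" (4x4, takes a point from camera to tool coordinates, whose origin is the TCP and whose axes are the flange's). Camera axes: x right, y down, z forward; pixel columns grow to the right and rows downward; lengths in m; the calibration is good to about 2 mm. A picture is of the moment at which its call begins: read the wrist's pose just before it. calibration takes no time and is no camera call.
- robot.sign_off(): hands the job in; it is judged then, once.
The state is a dict: "time_s": time; "joint_pos": joint angles; "joint_velocities": joint speeds; "tau": joint torques, N m; "ee_pos": TCP position; "eef_rot": TCP orientation; "force": force on the tool from outside, world axes, zero at the start; "wrist_torque": the same for the moment, N m; "grip_width": finger opening in m; "grasp_force": force on a finger pad.
Only numpy, scipy, OpenCV 4.12 (cv2) and the standard library are available. Lean on these libraries where they do the work, as an engineer would, in place of code of your own. Each camera call takes 0.05 s, during which the arm holds its last target. There are 200 camera calls.

### The job

First raise the mirror lid of the wooden vanity case to 75 degrees open, where its stiff hinge holds it. Then lay every soap bar and round tin from the plank board flat on the floor of the case, side by side, not stacked; once the board is clear, take the brush and, with it lying across the board, press it down firmly enough to bend the bristles and sweep it from the board's left end to its right end (as seen from the robot) in steady contact. Finish with the brush standing on its bristles on the cork rest, lying along it as you found it, the lid still at 75 degrees, and the white candle behind the brush left where it is.

Things in the scene. Friction and masses are not known exactly. Their poses are not given: they have to be found in the camera images.
- case: fixed wooden vanity case, open box 210 (x) x 350 (y) x 70 mm tall under a lid; walls and floor 10 mm thick (inside 190 x 330 mm, floor 10 mm above the table); origin at the centre of its underside; x points away from the robot's side to the hinge, y along its length
- lid (a joint): mirror lid hinge angle, rad: 0 shut, grows as the lid opens, stop at 1.9; 75 degrees is 1.309. It starts nearly shut. The hinge is stiff: the lid stays where it is left, and takes about 5 to 10 N at the handle to raise
- lid_hinge (a point): point on the lid's hinge line, middle of the case's far (+x) upper rim (105 mm behind the case's origin, 70 mm up); the hinge line runs along the case's y. The lid is a flat panel 210 x 350 x 10 mm on top of the rim, a mirror on its inner face; it reaches 210 mm from the hinge
- lid_handle (a point): middle of the lid's handle, a 10 mm round brass bar along the case's y, 130 mm long between two posts; lid shut, it is 185 mm forward of and 50 mm above the hinge, 40 mm above the lid's face. It can turn in the fingers: a gripper pointing down, closing along the case's x, can carry it along its arc, then should open to only 30 mm and leave upwards (the lid is 35 mm from the bar)
- board: fixed flat plank board 160 (x) x 360 (y) x 8 mm thick, origin at the centre of its underside; x points away from the robot, +y is its left end as seen from the robot, -y its right end
- rest: fixed brown cork slab 180 (x) x 80 (y) x 8 mm, where the brush lives; origin at the centre of its underside, x points away from the robot
- brush: loose dark wooden brush, 150 g, on its bristles along the rest; origin under the centre of the unbent bristles, x along its length, z up. Bristle block 120 x 40 x 24 mm tall, springs in up to 14 mm at 0.6 N/mm (8 mm bend: 5 N; own weight: 2 mm); wooden back 130 x 46 mm, z = 24 to 42 mm; on it an upright grip 90 (x) x 24 (y) mm, z = 42 to 86 mm, pinched across y
- bar1: paper-wrapped soap bar 45 (x) x 70 (y) x 28 mm tall, 110 g, lying on the board; origin at the centre of its underside; may be absent
- bar2: paper-wrapped soap bar 45 (x) x 70 (y) x 28 mm tall, 110 g, lying on the board; origin at the centre of its underside; may be absent
- tin1: round aluminium tin, 56 mm diameter, 38 mm tall, 100 g, standing on the board; origin at the centre of its underside; may be absent
- tin2: round aluminium tin, 56 mm diameter, 38 mm tall, 100 g, standing on the board; origin at the centre of its underside; may be absent
- candle: bystander, leave alone: white pillar candle, 64 mm wide, 100 mm tall; origin at the centre of its underside

How it is judged:
On the way, in this order (a step that is already met when the one before it is completed fails the run):
1. the lid stands at 75 degrees, within 7 (value of joint lid between 1.189 and 1.429 rad), for 0.5 s.
2. every bar and tin present lies flat on the floor of the case (x of bar1 in the frame of case between -0.095 and 0.095 m and y of bar1 in the frame of case between -0.165 and 0.165 m and z of bar1 in the frame of case between 0 and 0.022 m and angle between each of bar1, bar2, tin1, tin2's own z axis and vertical below 0.25 rad and linear speed of each of bar1, bar2, tin1, tin2 below 0.03 m/s and x of bar2 in the frame of case between -0.095 and 0.095 m and y of bar2 in the frame of case between -0.165 and 0.165 m and z of bar2 in the frame of case between 0 and 0.022 m and x of tin1 in the frame of case between -0.095 and 0.095 m and y of tin1 in the frame of case between -0.165 and 0.165 m and z of tin1 in the frame of case between 0 and 0.022 m and x of tin2 in the frame of case between -0.095 and 0.095 m and y of tin2 in the frame of case between -0.165 and 0.165 m and z of tin2 in the frame of case between 0 and 0.022 m), for 0.3 s.
3. the brush, lying across the board, is pressed (2 to 20 N) on its left end (y of brush in the frame of board between 0.11 and 0.18 m and x of brush in the frame of board between -0.035 and 0.035 m and angle between the x axis of brush and the x axis of board, either way round below 0.35 rad and contact force between brush and board between 2 and 20 N), for 0.1 s.
4. still pressed, it passes the left half (y of brush in the frame of board between 0.035 and 0.09 m and x of brush in the frame of board between -0.035 and 0.035 m and angle between the x axis of brush and the x axis of board, either way round below 0.35 rad and contact force between brush and board between 2 and 20 N), for 0.1 s.
5. still pressed, it passes the middle (y of brush in the frame of board between -0.027 and 0.027 m and x of brush in the frame of board between -0.035 and 0.035 m and angle between the x axis of brush and the x axis of board, either way round below 0.35 rad and contact force between brush and board between 2 and 20 N), for 0.1 s.
6. still pressed, it passes the right half (y of brush in the frame of board between -0.09 and -0.035 m and x of brush in the frame of board between -0.035 and 0.035 m and angle between the x axis of brush and the x axis of board, either way round below 0.35 rad and contact force between brush and board between 2 and 20 N), for 0.1 s.
7. still pressed, it reaches the right end (y of brush in the frame of board between -0.18 and -0.11 m and x of brush in the frame of board between -0.035 and 0.035 m and angle between the x axis of brush and the x axis of board, either way round below 0.35 rad and contact force between brush and board between 2 and 20 N), for 0.1 s.
At the end, for the whole second after the job is handed in: The lid is at 75 degrees within 7; every bar and tin present lies flat (within 14 degrees) directly on the floor of the case, inside its walls; the brush stands on its bristles on the cork rest, along it within 20 degrees, centred within 35 mm lengthwise and 25 mm sideways; all at rest (all of step 1 and all of step 2 and velocity of joint lid between -0.05 and 0.05 rad/s and x of brush in the frame of rest between -0.035 and 0.035 m and y of brush in the frame of rest between -0.025 and 0.025 m and z of brush in the frame of rest between -0.004 and 0.014 m and angle between brush's own z axis and vertical below 0.15 rad and angle between the x axis of brush and the x axis of rest, either way round below 0.35 rad and linear speed of brush below 0.03 m/s); the robot touches nothing.
It fails at once if the candle is shifted by more than 40 mm (distance of candle from where it was at the start of the episode above 0.04 m).
It fails at once if the brush is pressed on the board with more than 40 N (contact force between brush and board above 40 N).
Of bar1, bar2, tin1, tin2 only 2 to 4 are there at a start; the rules pass over those that are not, and their reading is None.
At some moment in a run one of bar1, bar2, tin1, tin2 may be knocked a few centimetres aside while the robot is not near it.
Once in a run the grip may slacken for a moment while it holds something.
It also fails if it takes over 210 s, if anything falls off the work surface, if the arm or the gripper's body presses on something with over 40 N, if the wrist force passes 120 N, or if a joint passes its speed limit or range.

## Working session

There is one attempt and no reset: what is moved stays moved. The work goes in short steps, Python scripts to look and compute and a tool call to move; the robot and the scene stay as the last step left them, time stands still between calls to the robot, and variables do not carry over. Pictures are saved under pics/ and viewed, at most 17 in all, crops included, and the job is handed in when it is done.

```bash
ls; mkdir -p pics; cat > h.py <<'E'
import numpy as np, cv2
from workcell import robot, cams, sensors
from scipy.spatial.transform import Rotation as R
def ray(name,u,v,st=None):
    c=cams.calibration(name)
    T=np.array(c["T"]) if "T" in c else pose(st)@np.array(c["tool_from_camera"])
    d=T[:3,:3]@np.linalg.solve(np.array(c["mtx"]),[u,v,1.])
    return T[:3,3],d
def pose(st=None):
    st=st or sensors.get_state()
    T=np.eye(4);T[:3,:3]=R.from_quat(st["eef_rot"]).as_matrix();T[:3,3]=st["ee_pos"];return T
def on(name,u,v,z,st=None):
    o,d=ray(name,u,v,st);return o+d*(z-o[2])/d[2]
def proj(name,p):
    c=cams.calibration(name);q=np.linalg.inv(np.array(c["T"]))@np.r_[p,1]
    a=np.array(c["mtx"])@q[:3];return a[:2]/a[2]
def totool(p,yaw=None):
    T=pose();return T[:3,:3].T@(np.array(p)-T[:3,3])
E
python3 - <<'E'
from h import *
s=sensors.get_state();print(s);print(pose().round(3))
for n in("scene","side","wrist"):
    cv2.imwrite(f"pics/{n}0.png",cams.grab_frame(n));c=cams.calibration(n);print(n,{k:np.array(v).round(3).tolist() for k,v in c.items()})
E
```

```text
pics
workcell.py
{'time_s': 0.0, 'joint_pos': array([ 9.60693607e-01,  3.81186873e-01,  1.29823666e+00,  2.40114251e-05,
        1.46361625e+00, -2.15277365e-01]), 'joint_velocities': array([-0.00026586, -0.00060019, -0.00133877, -0.00074791,  0.00186929,
       -0.00130766]), 'tau': array([-2.58342588e-04, -4.37934315e+01, -2.24557078e+01,  7.13024754e-02,
        3.52350133e-02, -9.58169608e-05]), 'ee_pos': array([0.2113782 , 0.50745862, 0.2381508 ]), 'eef_rot': array([ 1.96134137e-01,  9.80576808e-01, -6.58031420e-04, -3.01137777e-04]), 'force': array([-0.05081884, -0.33427777,  0.34278094]), 'wrist_torque': array([-0.03903381,  0.04390122,  0.02957352]), 'grasp_force': 0.0, 'grip_width': 0.08806585560825851}
[[-0.923  0.385 -0.001  0.211]
 [ 0.385  0.923 -0.001  0.507]
 [ 0.    -0.001 -1.     0.238]
 [ 0.     0.     0.     1.   ]]
scene {'mtx': [[572.571, 0.0, 326.723], [0.0, 572.571, 244.806], [0.0, 0.0, 1.0]], 'T': [[0.546, 0.715, -0.436, 1.189], [0.838, -0.462, 0.29, -0.4], [0.006, -0.524, -0.852, 1.273], [0.0, 0.0, 0.0, 1.0]]}
side {'mtx': [[510.639, 0.0, 311.405], [0.0, 510.639, 237.934], [0.0, 0.0, 1.0]], 'T': [[-0.991, -0.094, 0.098, 0.485], [-0.135, 0.76, -0.636, 0.735], [-0.014, -0.643, -0.765, 0.95], [0.0, 0.0, 0.0, 1.0]]}
wrist {'mtx': [[370.475, 0.0, 317.145], [0.0, 370.475, 238.721], [0.0, 0.0, 1.0]], 'tool_from_camera': [[0.0, -0.965, -0.261, 0.066], [1.0, 0.0, 0.0, 0.001], [-0.0, -0.261, 0.965, -0.146], [0.0, 0.0, 0.0, 1.0]]}
```

View pics/scene0.png

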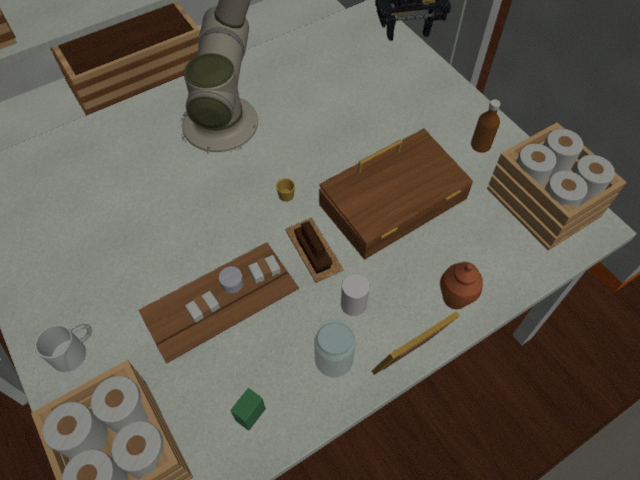

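View pics/side0.png

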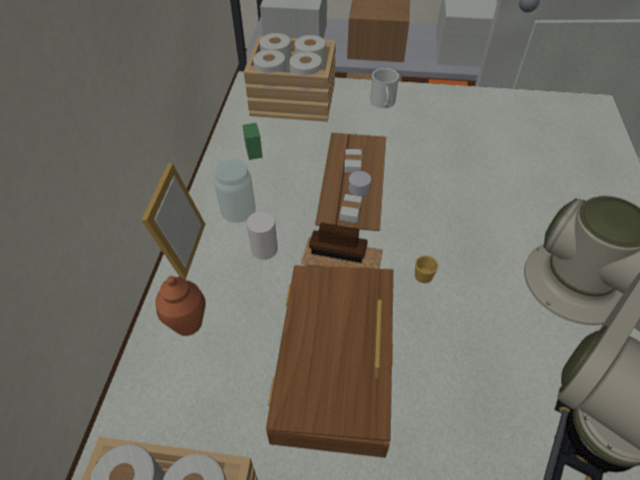

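```bash
python3 - <<'E'
import cv2
a=cv2.imread("pics/scene0.png")[125:365,130:480];cv2.imwrite("pics/sc.png",cv2.resize(a,None,fx=2.28,fy=2.28,interpolation=cv2.INTER_CUBIC))
a=cv2.imread("pics/side0.png")[120:460,190:450];cv2.imwrite("pics/sd.png",cv2.resize(a,None,fx=1.75,fy=1.75,interpolation=cv2.INTER_CUBIC))
E
```

```text
(no output)
```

View pics/sc.png

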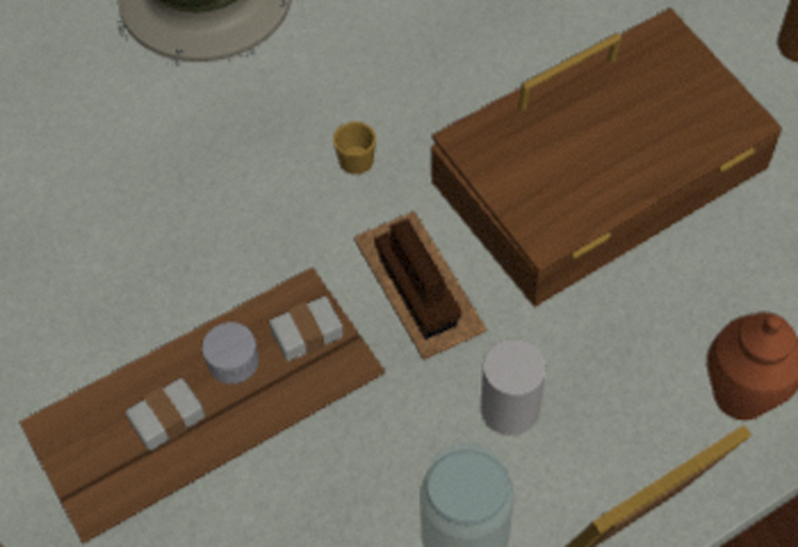

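View pics/sd.png

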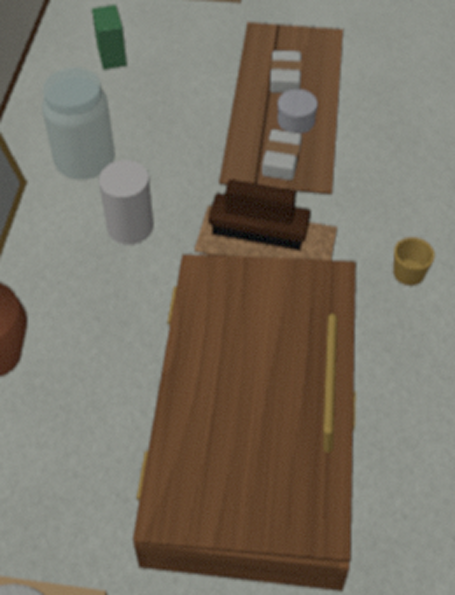

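```bash
python3 - <<'E'
from h import *
def S(x,y,z): return on("scene",130+x/2.28,125+y/2.28,z)
def D(x,y,z): return on("side",190+x/1.75,120+y/1.75,z)
def show(n,P):
    P=np.array(P);print(n,P.round(3).tolist(),'mean',P.mean(0).round(4))
show("boardS",[S(*p,.008) for p in[(22,423),(313,268),(383,372),(85,540)]])
show("boardD",[D(*p,.008) for p in[(248,24),(343,30),(332,191),(222,184)]])
show("restS",[S(*p,.008) for p in[(357,238),(413,212),(486,326),(425,356)]])
show("lidS",[S(*p,.08) for p in[(434,137),(670,10),(779,127),(537,268)]])
show("lidD",[D(*p,.08) for p in[(183,256),(356,262),(346,556),(138,544)]])
show("handleS",[S(*p,.125) for p in[(522,85),(619,38)]])
show("handleD",[D(*p,.125) for p in[(332,315),(327,450)]])
show("gripTopS",[S(*p,.092) for p in[(390,225),(409,219),(458,291),(440,302)]])
show("gripTopD",[D(*p,.092) for p in[(228,181),(296,189)]])
show("candleS",[S(513,370-8,.1)])
# items masks on scene
a=cams.grab_frame("scene");h=cv2.cvtColor(a,cv2.COLOR_BGR2HSV)
bp=np.array([[130+x/2.28,125+y/2.28] for x,y in[(22,423),(313,268),(383,372),(85,540)]])
m=np.zeros(a.shape[:2],np.uint8);cv2.fillPoly(m,[bp.astype(np.int32)],255)
m2=((h[...,1]<75)&(m>0)).astype(np.uint8)*255
n,l,st,c=cv2.connectedComponentsWithStats(m2)
for i in range(1,n):
    if st[i,4]>30:print(st[i],c[i].round(1),on("scene",*c[i],.036).round(4))
E
```

```text
boardS [[0.452, -0.45, 0.008], [0.452, -0.094, 0.008], [0.608, -0.097, 0.008], [0.607, -0.449, 0.008]] mean [ 0.5299 -0.2723  0.008 ]
boardD [[0.6, -0.447, 0.008], [0.443, -0.45, 0.008], [0.444, -0.096, 0.008], [0.597, -0.09, 0.008]] mean [ 0.5209 -0.2706  0.008 ]
restS [[0.444, -0.031, 0.008], [0.448, 0.043, 0.008], [0.622, 0.029, 0.008], [0.617, -0.048, 0.008]] mean [ 0.5326 -0.0018  0.008 ]
lidS [[0.416, 0.093, 0.08], [0.408, 0.442, 0.08], [0.619, 0.436, 0.08], [0.624, 0.091, 0.08]] mean [0.5168 0.2655 0.08  ]
lidD [[0.621, 0.095, 0.08], [0.412, 0.078, 0.08], [0.411, 0.429, 0.08], [0.61, 0.443, 0.08]] mean [0.5134 0.2612 0.08  ]
handleS [[0.437, 0.198, 0.125], [0.44, 0.333, 0.125]] mean [0.4382 0.266  0.125 ]
handleD [[0.44, 0.187, 0.125], [0.437, 0.345, 0.125]] mean [0.4383 0.2659 0.125 ]
gripTopS [[0.498, -0.017, 0.092], [0.503, 0.005, 0.092], [0.608, -0.001, 0.092], [0.609, -0.024, 0.092]] mean [ 0.5547 -0.009   0.092 ]
gripTopD [[0.58, -0.022, 0.092], [0.493, -0.019, 0.092]] mean [ 0.5365 -0.0209  0.092 ]
candleS [[0.712, -0.002, 0.1]] mean [ 0.7124 -0.0024  0.1   ]
[265 255  16  21 191] [272.8 264.7] [ 0.5315 -0.1219  0.036 ]
[248 262  17  22 215] [255.9 272.3] [ 0.5276 -0.1674  0.036 ]
[218 266  26  27 535] [230.8 279.1] [ 0.511  -0.2283  0.036 ]
[202 291  18  22 216] [210.8 300.9] [ 0.5373 -0.2961  0.036 ]
[185 300  19  23 235] [194.1 311.2] [ 0.54   -0.3415  0.036 ]
```

Units first: shifts go in shares of 0.8 m and turns go in shares of 4 rad. So -0.302 m / 0.8 = -0.3775, -0.135 m / 0.8 = -0.1688, 1.1757 rad / 4 = 0.2939.

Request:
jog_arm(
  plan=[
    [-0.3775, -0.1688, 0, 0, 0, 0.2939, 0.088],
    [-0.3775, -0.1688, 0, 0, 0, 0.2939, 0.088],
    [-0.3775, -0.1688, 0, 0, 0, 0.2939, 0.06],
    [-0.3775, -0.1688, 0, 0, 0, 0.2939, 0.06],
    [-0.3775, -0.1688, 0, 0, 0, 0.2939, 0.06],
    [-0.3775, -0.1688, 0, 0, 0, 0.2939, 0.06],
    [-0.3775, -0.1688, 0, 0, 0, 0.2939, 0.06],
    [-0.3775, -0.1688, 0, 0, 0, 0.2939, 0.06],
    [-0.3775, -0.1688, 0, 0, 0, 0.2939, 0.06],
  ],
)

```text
refused: plan[0]: [-0.3775, -0.1688, 0, 0, 0, 0.2939, 0.088] is not of type 'object' (schema: type "object"). Nothing was moved.
```

Refused on format, not on reach. It needs a list of objects with named fields.

Request:
jog_arm(
  plan=[
    {"tx":-0.3775, "ty":-0.1688, "rz":0.2939, "finger_gap":0.088},
    {"tx":-0.3775, "ty":-0.1688, "rz":0.2939, "finger_gap":0.088},
    {"tx":-0.3775, "ty":-0.1688, "rz":0.2939, "finger_gap":0.06},
    {"tx":-0.3775, "ty":-0.1688, "rz":0.2939, "finger_gap":0.06},
    {"tx":-0.3775, "ty":-0.1688, "rz":0.2939, "finger_gap":0.06},
    {"tx":-0.3775, "ty":-0.1688, "rz":0.2939, "finger_gap":0.06},
    {"tx":-0.3775, "ty":-0.1688, "rz":0.2939, "finger_gap":0.06},
    {"tx":-0.3775, "ty":-0.1688, "rz":0.2939, "finger_gap":0.06},
    {"tx":-0.3775, "ty":-0.1688, "rz":0.2939, "finger_gap":0.06},
  ],
)

```text
time_s: 1.32
ee_pos: [0.4382, 0.2671, 0.2387]
eef_rot: [0.706, 0.708, -0.0, -0.0]
force: [0.3, 1.4, 0.8]
grip_width: 0.0598
grasp_force: 0.0
```

```bash
python3 - <<'E'
from h import *
st=sensors.get_state();print(pose(st).round(3),st["joint_pos"].round(2));a=cams.grab_frame("wrist");cv2.imwrite("pics/w1.png",a)
E
```

```text
[[-0.002  1.    -0.     0.438]
 [ 1.     0.002 -0.     0.267]
 [-0.    -0.    -1.     0.239]
 [ 0.     0.     0.     1.   ]] [0.32 0.32 1.4  0.   1.43 0.31]
```

View pics/w1.png

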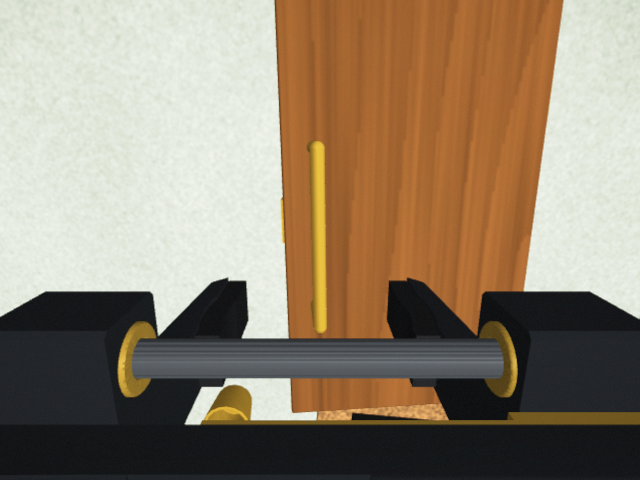

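```bash
python3 - <<'E'
from h import *
for z in(.12,.125,.13): print(z,[on("wrist",*p,z).round(4) for p in[(316,147),(320,330)]])
print([on("wrist",*p,.08).round(4) for p in[(277,0),(292,412),(562,0),(532,220)]])
E
```

```text
0.12 [array([0.4381, 0.3293, 0.12  ]), array([0.4415, 0.1887, 0.12  ])]
0.125 [array([0.4381, 0.3294, 0.125 ]), array([0.4414, 0.1914, 0.125 ])]
0.13 [array([0.4381, 0.3295, 0.13  ]), array([0.4414, 0.1942, 0.13  ])]
[array([0.4096, 0.4318, 0.08  ]), array([0.415, 0.078, 0.08 ]), array([0.6161, 0.4323, 0.08  ]), array([0.6194, 0.2693, 0.08  ])]
```

Converted, 0.133 m / 0.8 = 0.1663, -0.005 m / 0.8 = -0.0063, -0.017 rad / 4 = -0.0043.

Request:
jog_arm(
  plan=[
    {"tx":-0.0063, "ty":0.0019, "tz":0.075, "rz":-0.0043, "finger_gap":0.05},
    {"tx":-0.0063, "ty":0.0019, "tz":0.125, "rz":-0.0043, "finger_gap":0.05},
    {"tx":-0.0063, "ty":0.0019, "tz":0.1663, "rz":-0.0043, "finger_gap":0.05},
    {"tx":-0.0063, "ty":0.0019, "tz":0.1663, "rz":-0.0043, "finger_gap":0.05},
    {"tx":-0.0063, "ty":0.0019, "tz":0.1663, "rz":-0.0043, "finger_gap":0.0},
    {"tx":-0.0063, "ty":0.0019, "tz":0.1663, "rz":-0.0043, "finger_gap":0.0},
    {"tx":-0.0063, "ty":0.0019, "tz":0.1663, "rz":-0.0043, "finger_gap":0.0},
    {"tx":-0.0063, "ty":0.0019, "tz":0.1663, "rz":-0.0043, "finger_gap":0.0},
    {"tx":-0.0063, "ty":0.0019, "tz":0.1663, "rz":-0.0043, "finger_gap":0.0},
  ],
)

```text
time_s: 2.5
ee_pos: [0.4388, 0.2619, 0.1058]
eef_rot: [0.701, 0.713, -0.001, -0.001]
force: [-6.4, 0.4, 3.7]
grip_width: 0.006
grasp_force: 29.9
```

```bash
python3 - <<'E'
import numpy as np
H=np.array([.6235,.07])
for z0 in(.122,.126):
  t0=np.arcsin((z0-.12)/.185)
  f=lambda t:np.array([-.185*np.cos(t)+.05*np.sin(t),.185*np.sin(t)+.05*np.cos(t)])
  for i,t in enumerate(np.linspace(t0,1.309,16)): 
    d=f(t)-f(t0);print(round(t,3),d.round(4))
E
```

```text
0.011 [0. 0.]
0.097 [0.0052 0.0157]
0.184 [0.0117 0.031 ]
0.27 [0.0195 0.0456]
0.357 [0.0286 0.0595]
0.444 [0.0388 0.0726]
0.53 [0.0501 0.0847]
0.617 [0.0624 0.0958]
0.703 [0.0757 0.1058]
0.79 [0.0897 0.1146]
0.876 [0.1045 0.1222]
0.963 [0.1198 0.1284]
1.049 [0.1357 0.1333]
1.136 [0.1519 0.1368]
1.222 [0.1683 0.139 ]
1.309 [0.1849 0.1396]
0.032 [0. 0.]
0.118 [0.0054 0.0154]
0.203 [0.0121 0.0302]
0.288 [0.0201 0.0445]
0.373 [0.0292 0.058 ]
0.458 [0.0394 0.0707]
0.543 [0.0507 0.0824]
0.628 [0.063  0.0932]
0.713 [0.0761 0.1029]
0.798 [0.09   0.1114]
0.883 [0.1046 0.1187]
0.969 [0.1197 0.1248]
1.054 [0.1353 0.1296]
1.139 [0.1512 0.133 ]
1.224 [0.1674 0.135 ]
1.309 [0.1837 0.1357]
```

Converted, -0.1204 m / 0.8 = -0.1505, -0.113 m / 0.8 = -0.1413.

Request:
jog_arm(
  plan=[
    {"ty":0.0066, "tz":-0.0194, "finger_gap":0},
    {"ty":0.015, "tz":-0.0383, "finger_gap":0},
    {"ty":0.0248, "tz":-0.0563, "finger_gap":0},
    {"ty":0.0361, "tz":-0.0734, "finger_gap":0},
    {"ty":0.0489, "tz":-0.0895, "finger_gap":0},
    {"ty":0.063, "tz":-0.1044, "finger_gap":0},
    {"ty":0.0784, "tz":-0.1181, "finger_gap":0},
    {"ty":0.0949, "tz":-0.1304, "finger_gap":0},
    {"ty":0.1123, "tz":-0.1413, "finger_gap":0},
    {"ty":0.1306, "tz":-0.1505, "finger_gap":0},
    {"ty":0.1306, "tz":-0.1505, "finger_gap":0},
  ],
)

```text
time_s: 3.88
ee_pos: [0.5449, 0.2636, 0.2225]
eef_rot: [0.701, 0.713, -0.002, -0.001]
force: [10.0, 3.0, -22.4]
grip_width: 0.0071
grasp_force: 31.4
```

```bash
python3 - <<'E'
from h import *
print(pose().round(4))
cv2.imwrite("pics/s2.png",cams.grab_frame("side"))
E
```

```text
[[-1.680e-02  9.999e-01 -4.200e-03  5.449e-01]
 [ 9.999e-01  1.680e-02 -1.000e-03  2.636e-01]
 [-9.000e-04 -4.200e-03 -1.000e+00  2.225e-01]
 [ 0.000e+00  0.000e+00  0.000e+00  1.000e+00]]
```

View pics/s2.png

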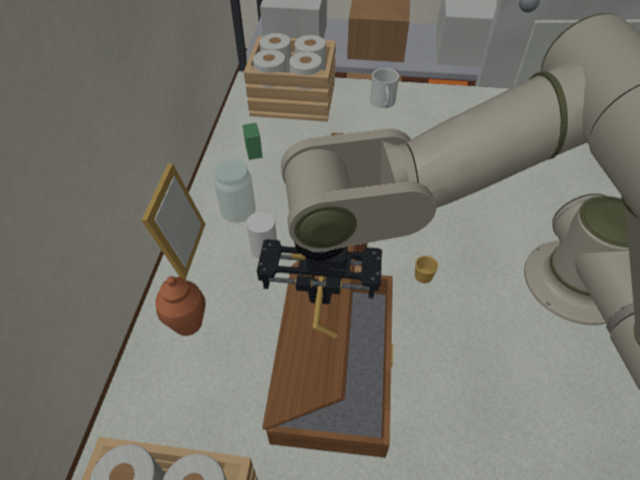

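Converted, 0.0795 m / 0.8 = 0.0994, -0.0125 m / 0.8 = -0.0156.

Request:
jog_arm(
  plan=[
    {"ty":0.0125, "finger_gap":0},
    {"ty":0.0288, "tz":-0.005, "finger_gap":0},
    {"ty":0.0488, "tz":-0.01, "finger_gap":0},
    {"ty":0.0688, "tz":-0.0138, "finger_gap":0},
    {"ty":0.0875, "tz":-0.0156, "finger_gap":0},
    {"ty":0.0994, "tz":-0.016, "finger_gap":0},
    {"ty":0.0994, "tz":-0.016, "finger_gap":0},
  ],
)

```text
time_s: 4.8
ee_pos: [0.6233, 0.2649, 0.2366]
eef_rot: [0.701, 0.713, -0.002, -0.001]
force: [-0.1, 0.6, -14.8]
grip_width: 0.0066
grasp_force: 30.9
```

```bash
python3 - <<'E'
from h import *
print(pose().round(4)[:3,3])
cv2.imwrite("pics/s3.png",cams.grab_frame("side"));cv2.imwrite("pics/c3.png",cams.grab_frame("scene"))
E
```

```text
[0.6233 0.2649 0.2366]
```

Converted, -0.22 m / 0.8 = -0.275, -0.15 m / 0.8 = -0.1875.

Request:
jog_arm(
  plan=[
    {"finger_gap":0.03},
    {"finger_gap":0.03},
    {"finger_gap":0.03},
    {"finger_gap":0.03},
    {"tz":-0.025, "finger_gap":0.03},
    {"tz":-0.075, "finger_gap":0.03},
    {"tz":-0.125, "finger_gap":0.03},
    {"tz":-0.125, "finger_gap":0.03},
    {"tx":-0.0625, "ty":-0.1, "tz":-0.125, "finger_gap":0.03},
    {"tx":-0.125, "ty":-0.1875, "tz":-0.125, "finger_gap":0.03},
    {"tx":-0.2, "ty":-0.1875, "tz":-0.125, "finger_gap":0.03},
    {"tx":-0.275, "ty":-0.1875, "tz":-0.125, "finger_gap":0.03},
  ],
)

```text
time_s: 6.4
ee_pos: [0.4814, 0.0758, 0.3386]
eef_rot: [0.7, 0.714, -0.0, -0.0]
force: [1.3, -0.7, 1.0]
grip_width: 0.0302
grasp_force: 0.0
```

```bash
python3 - <<'E'
from h import *
print(pose().round(4)[:3,3])
cv2.imwrite("pics/s4.png",cams.grab_frame("side"));cv2.imwrite("pics/c4.png",cams.grab_frame("scene"))
E
```

```text
[0.4814 0.0758 0.3386]
```

View pics/s4.png

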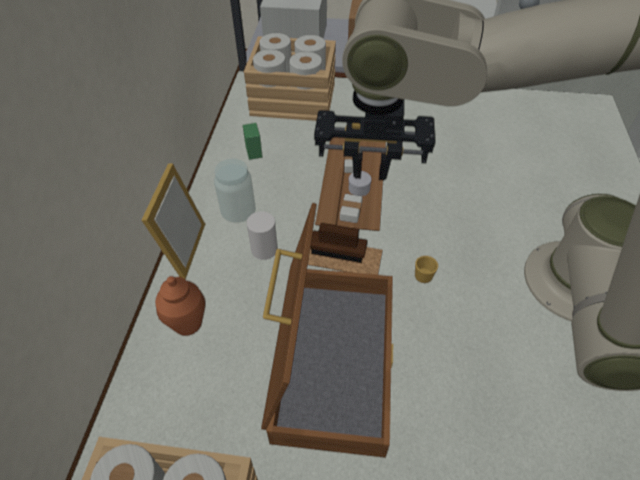

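```bash
python3 - <<'E'
from h import *
for u,v,y in((311,207,.09),(266,425,.437)):
    o,d=ray("side",u,v);p=o+d*(y-o[1])/d[1];r=p-np.array([.6215 if y<.2 else .615,y,.075]);print(p.round(4),np.hypot(r[0],r[2]).round(3),np.degrees(np.arctan2(r[2],-r[0])).round(1))
print((np.array([.54,-.275])-[.4814,.0758]))
E
```

```text
[0.5835 0.09   0.2626] 0.191 78.5
[0.6154 0.437  0.0877] 0.013 91.6
[ 0.0586 -0.3508]
```

```bash
python3 - <<'E'
import cv2,numpy as np
s=cv2.imread("pics/s4.png")[190:450,250:400];c=cv2.imread("pics/c4.png")[70:270,300:500]
s=cv2.resize(s,None,fx=2.2,fy=2.2,interpolation=3);c=cv2.resize(c,None,fx=2.2,fy=2.2,interpolation=3)
o=np.zeros((572,330+440,3),np.uint8);o[:s.shape[0],:330]=s;o[:440,330:]=c;cv2.imwrite("pics/z4.png",o)
E
```

```text
(no output)
```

View pics/z4.png

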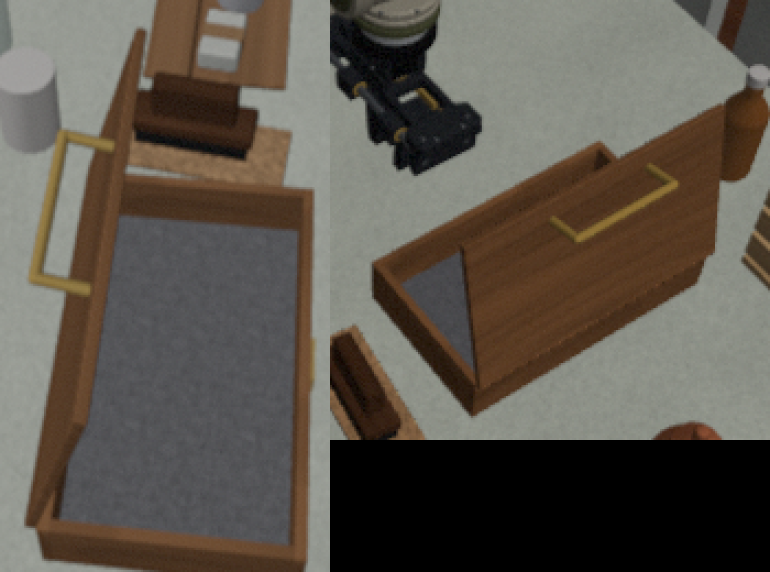

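```bash
cat >> h.py <<'E'
def tri(a,b):
    (o1,d1),(o2,d2)=ray(*a),ray(*b)
    A=sum((np.eye(3)-np.outer(d,d)/(d@d)) for d in(d1,d2));B=sum((np.eye(3)-np.outer(d,d)/(d@d))@o for o,d in((o1,d1),(o2,d2)))
    return np.linalg.solve(A,B)
E
python3 - <<'E'
from h import *
S=lambda x,y:("side",250+x/2.2,190+y/2.2); C=lambda x,y:("scene",300+(x-330)/2.2,70+y/2.2)
B=[tri(S(63,133),C(577,237)),tri(S(35,279),C(677,183)),tri(S(140,30),C(462,247)),tri(S(82,425),C(725,105)) ]
for b in B:print(b.round(4))
for z in[(118,180),(312,190),(305,545),(50,525)]:print(on(*S(*z),.07).round(4))
for z in[(373,265),(600,143)]:print(on(*C(*z),.07).round(4))
H=np.array([.6225,.07])
for b in B[:2]: r=b[[0,2]]-H; print(np.hypot(*r).round(3),np.degrees(np.arctan2(r[1],-r[0])-np.arctan2(.05,.185)).round(1))
for b in B[2:]: r=b[[0,2]]-H; print(np.hypot(*r).round(3),np.degrees(np.arctan2(r[1],-r[0])).round(1))
E
```

```text
[0.6264 0.2006 0.2631]
[0.6242 0.333  0.2614]
[0.5796 0.091  0.2722]
[0.5723 0.4409 0.271 ]
[0.6009 0.0996 0.07  ]
[0.4144 0.0881 0.07  ]
[0.4081 0.4251 0.07  ]
[0.6054 0.4355 0.07  ]
[0.4228 0.0861 0.07  ]
[0.4164 0.4335 0.07  ]
0.193 76.0
0.191 75.4
0.207 78.0
0.207 76.0
```

Converted, -0.347 m / 0.8 = -0.4338, -0.24 m / 0.8 = -0.3, 0.02 rad / 4 = 0.005.

Request:
jog_arm(
  plan=[
    {"tx":-0.075, "ty":0.0088, "finger_gap":0.088},
    {"tx":-0.15, "ty":0.0175, "rz":0.005, "finger_gap":0.088},
    {"tx":-0.225, "ty":0.025, "tz":0.0125, "rz":0.005, "finger_gap":0.088},
    {"tx":-0.3, "ty":0.0338, "tz":0.025, "rz":0.005, "finger_gap":0.088},
    {"tx":-0.375, "ty":0.0425, "tz":0.0375, "rz":0.005, "finger_gap":0.088},
    {"tx":-0.4338, "ty":0.0463, "tz":0.05, "rz":0.005, "finger_gap":0.088},
    {"tx":-0.4338, "ty":0.0463, "tz":0.05, "rz":0.005, "finger_gap":0.088},
    {"tx":-0.4338, "ty":0.0463, "tz":0.05, "rz":0.005, "finger_gap":0.088},
  ],
)

```text
time_s: 7.5
ee_pos: [0.5265, -0.2687, 0.2986]
eef_rot: [0.708, 0.706, 0.0, -0.0]
force: [-0.7, 0.2, -0.9]
grip_width: 0.0882
grasp_force: 0.0
```

```bash
cat > items.py <<'E'
from h import *
st=sensors.get_state();a=cams.grab_frame("wrist");cv2.imwrite("pics/w_items.png",a)
h=cv2.cvtColor(a,cv2.COLOR_BGR2HSV)
print(pose(st).round(4)[:3])
br=((h[...,1]>80)&(h[...,2]>40)).astype(np.uint8)*255
br[330:]=0
cs,_=cv2.findContours(br,cv2.RETR_EXTERNAL,2);c=max(cs,key=cv2.contourArea);m=np.zeros_like(br);cv2.drawContours(m,[cv2.convexHull(c)],-1,255,-1)
q=cv2.minAreaRect(c);print('board',[on("wrist",*p,.008,st).round(3).tolist() for p in cv2.boxPoints(q)])
w=((h[...,1]<70)&(h[...,2]>90)&(m>0)).astype(np.uint8)*255
w=cv2.morphologyEx(w,cv2.MORPH_OPEN,np.ones((3,3)))
cs,_=cv2.findContours(w,cv2.RETR_EXTERNAL,2)
for c in cs:
    if cv2.contourArea(c)>150:
        r=cv2.minAreaRect(c);print(cv2.contourArea(c),np.round(r[0]),np.round(r[1]),round(r[2]),on("wrist",*r[0],.036,st).round(4),on("wrist",*r[0],.046,st).round(4))
E
python3 items.py
```

```text
[[ 2.200e-03  1.000e+00 -5.000e-04  5.265e-01]
 [ 1.000e+00 -2.200e-03  8.000e-04 -2.687e-01]
 [ 8.000e-04 -5.000e-04 -1.000e+00  2.986e-01]]
board [[0.446, -0.093, 0.008], [0.603, -0.094, 0.008], [0.62, -0.441, 0.008], [0.426, -0.44, 0.008]]
645.0 [320. 263.] [18. 38.] 87 [ 0.5307 -0.3396  0.036 ] [ 0.5306 -0.3362  0.046 ]
889.5 [318. 223.] [25. 39.] 87 [ 0.5281 -0.2924  0.036 ] [ 0.528  -0.2902  0.046 ]
2229.0 [296. 163.] [54. 53.] 90 [ 0.5052 -0.2261  0.036 ] [ 0.5057 -0.2255  0.046 ]
971.0 [308. 102.] [43. 24.] 6 [ 0.5178 -0.1643  0.036 ] [ 0.518  -0.1652  0.046 ]
1022.5 [312.  55.] [44. 25.] 6 [ 0.5221 -0.1191  0.036 ] [ 0.5223 -0.1211  0.046 ]
```

View pics/w_items.png

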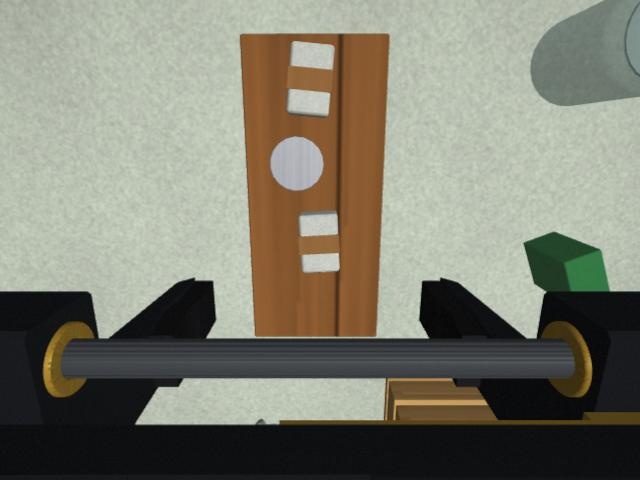

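Converted, 0.2865 m / 0.8 = 0.3581, 0.1262 m / 0.8 = 0.1578, 0.094 rad / 4 = 0.0235.

Request:
jog_arm(
  plan=[
    {"tx":0.075, "ty":-0.0081, "tz":0.0625, "rz":0.0235, "finger_gap":0.088},
    {"tx":0.15, "ty":-0.0081, "tz":0.125, "rz":0.0235, "finger_gap":0.088},
    {"tx":0.1578, "ty":-0.0081, "tz":0.2, "rz":0.0235, "finger_gap":0.088},
    {"tx":0.1578, "ty":-0.0081, "tz":0.275, "rz":0.0235, "finger_gap":0.088},
    {"tx":0.1578, "ty":-0.0081, "tz":0.3375, "rz":0.0235, "finger_gap":0.088},
    {"tx":0.1578, "ty":-0.0081, "tz":0.3581, "rz":0.0235, "finger_gap":0.088},
    {"tx":0.1578, "ty":-0.0081, "tz":0.3581, "rz":0.0235, "finger_gap":0.088},
    {"tx":0.1578, "ty":-0.0081, "tz":0.3581, "rz":0.0235, "finger_gap":0},
    {"tx":0.1578, "ty":-0.0081, "tz":0.3581, "rz":0.0235, "finger_gap":0},
    {"tx":0.1578, "ty":-0.0081, "tz":0.3581, "rz":0.0235, "finger_gap":0},
    {"tx":0.1578, "ty":-0.0081, "tz":0.3581, "rz":0.0235, "finger_gap":0},
    {"tx":0.1578, "ty":-0.0081, "tz":0.3581, "rz":0.0235, "finger_gap":0},
  ],
)

```text
time_s: 9.05
ee_pos: [0.5201, -0.1435, 0.0126]
eef_rot: [0.74, 0.672, -0.0, -0.0]
force: [-0.9, 0.3, 2.9]
grip_width: 0.0449
grasp_force: 30.0
```

Converted, 0.2883 m / 0.8 = 0.3604, -0.17 m / 0.8 = -0.2125, -1.665 rad / 4 = -0.4163.

Request:
jog_arm(
  plan=[
    {"tz":-0.0625, "finger_gap":0},
    {"tz":-0.1375, "rz":-0.025, "finger_gap":0},
    {"tz":-0.2125, "rz":-0.07, "finger_gap":0},
    {"tx":0.05, "ty":-0.0125, "tz":-0.2125, "rz":-0.115, "finger_gap":0},
    {"tx":0.0875, "ty":-0.0225, "tz":-0.2125, "rz":-0.16, "finger_gap":0},
    {"tx":0.125, "ty":-0.0313, "tz":-0.2125, "rz":-0.205, "finger_gap":0},
    {"tx":0.15, "ty":-0.0375, "tz":-0.2125, "rz":-0.25, "finger_gap":0},
    {"tx":0.175, "ty":-0.0438, "tz":-0.2125, "rz":-0.295, "finger_gap":0},
    {"tx":0.2, "ty":-0.05, "tz":-0.2125, "rz":-0.34, "finger_gap":0},
    {"tx":0.25, "ty":-0.0625, "tz":-0.2125, "rz":-0.385, "finger_gap":0},
    {"tx":0.3104, "ty":-0.075, "tz":-0.2125, "rz":-0.4163, "finger_gap":0},
    {"tx":0.3604, "ty":-0.0868, "tz":-0.2125, "rz":-0.4163, "finger_gap":0},
  ],
)

```text
time_s: 10.55
ee_pos: [0.4784, 0.1517, 0.1823]
eef_rot: [0.0, 1.0, 0.0, -0.0]
force: [1.6, -1.1, -0.8]
grip_width: 0.0446
grasp_force: 30.0
```

Converted, 0.1665 m / 0.8 = 0.2081, 0.06 m / 0.8 = 0.075.

Request:
jog_arm(
  plan=[
    {"tz":0.075, "finger_gap":0},
    {"tz":0.1375, "finger_gap":0},
    {"tz":0.1875, "finger_gap":0},
    {"tz":0.2038, "finger_gap":0},
    {"tz":0.2081, "finger_gap":0},
    {"tz":0.2081, "finger_gap":0},
    {"tz":0.2081, "finger_gap":0.058},
    {"tz":0.2081, "finger_gap":0.058},
    {"tz":0.2081, "finger_gap":0.058},
    {"tz":0.15, "finger_gap":0.058},
    {"tz":0.075, "finger_gap":0.058},
    {"finger_gap":0.058},
  ],
)

```text
time_s: 12.05
ee_pos: [0.4786, 0.1502, 0.1844]
eef_rot: [0.001, 1.0, -0.0, -0.0]
force: [0.4, -0.4, -0.5]
grip_width: 0.0579
grasp_force: 0.0
```

```bash
python3 - <<'E'
from h import *
print(pose().round(4)[:3])
cv2.imwrite("pics/s5.png",cams.grab_frame("side"))
E
```

```text
[[-1.000e+00  2.500e-03 -2.000e-04  4.786e-01]
 [ 2.500e-03  1.000e+00 -0.000e+00  1.502e-01]
 [ 2.000e-04 -0.000e+00 -1.000e+00  1.844e-01]]
```

View pics/s5.png

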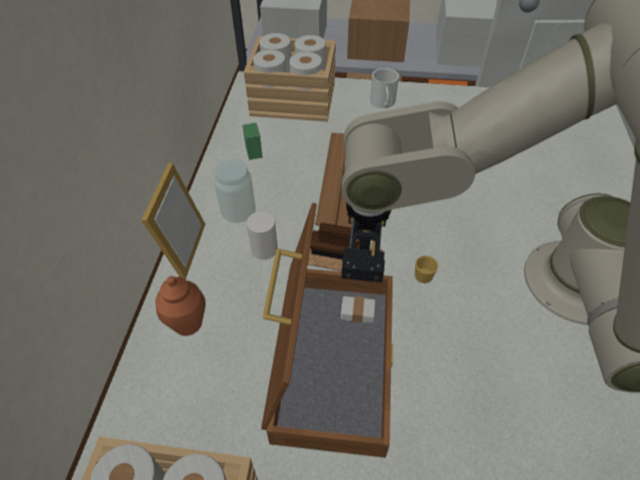

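Converted, -0.42 m / 0.8 = -0.525, -0.115 m / 0.8 = -0.1438, 1.571 rad / 4 = 0.3928.

Request:
jog_arm(
  plan=[
    {"ty":-0.0375, "tz":-0.05, "finger_gap":0.088},
    {"ty":-0.1125, "tz":-0.1, "rz":0.025, "finger_gap":0.088},
    {"tx":-0.0125, "ty":-0.1875, "tz":-0.1438, "rz":0.07, "finger_gap":0.088},
    {"tx":-0.025, "ty":-0.2625, "tz":-0.1438, "rz":0.115, "finger_gap":0.088},
    {"tx":-0.0375, "ty":-0.325, "tz":-0.1438, "rz":0.16, "finger_gap":0.088},
    {"tx":-0.0581, "ty":-0.3875, "tz":-0.1438, "rz":0.205, "finger_gap":0.088},
    {"tx":-0.0581, "ty":-0.45, "tz":-0.1438, "rz":0.25, "finger_gap":0.088},
    {"tx":-0.0581, "ty":-0.525, "tz":-0.1438, "rz":0.295, "finger_gap":0.088},
    {"tx":-0.0581, "ty":-0.525, "tz":-0.1438, "rz":0.34, "finger_gap":0.088},
    {"tx":-0.0581, "ty":-0.525, "tz":-0.1438, "rz":0.385, "finger_gap":0.088},
    {"tx":-0.0581, "ty":-0.525, "tz":-0.1438, "rz":0.3928, "finger_gap":0.088},
    {"tx":-0.0581, "ty":-0.525, "tz":-0.1438, "rz":0.3928, "finger_gap":0.088},
  ],
)

```text
time_s: 13.6
ee_pos: [0.5244, -0.2698, 0.2974]
eef_rot: [0.707, 0.707, -0.0, -0.0]
force: [-0.8, 0.4, 1.1]
grip_width: 0.0879
grasp_force: 0.0
```

```bash
python3 items.py
```

```text
[[-3.000e-04  1.000e+00 -1.000e-04  5.244e-01]
 [ 1.000e+00  3.000e-04  0.000e+00 -2.698e-01]
 [ 0.000e+00 -1.000e-04 -1.000e+00  2.974e-01]]
board [[0.428, -0.441, 0.008], [0.446, -0.093, 0.008], [0.603, -0.093, 0.008], [0.622, -0.441, 0.008]]
640.0 [321. 262.] [18. 38.] 87 [ 0.5304 -0.3397  0.036 ] [ 0.5302 -0.3363  0.046 ]
900.5 [320. 222.] [25. 40.] 87 [ 0.5282 -0.2924  0.036 ] [ 0.5281 -0.2902  0.046 ]
2177.0 [294. 184.] [53. 52.] 90 [ 0.5001 -0.2494  0.036 ] [ 0.5007 -0.2482  0.046 ]
```

Converted, 0.2834 m / 0.8 = 0.3543, -0.0237 m / 0.8 = -0.0296.

Request:
jog_arm(
  plan=[
    {"tx":0.027, "ty":-0.0296, "tz":0.0625, "finger_gap":0.088},
    {"tx":0.027, "ty":-0.0296, "tz":0.1375, "finger_gap":0.088},
    {"tx":0.027, "ty":-0.0296, "tz":0.2125, "finger_gap":0.088},
    {"tx":0.027, "ty":-0.0296, "tz":0.2875, "finger_gap":0.088},
    {"tx":0.027, "ty":-0.0296, "tz":0.3375, "finger_gap":0.088},
    {"tx":0.027, "ty":-0.0296, "tz":0.3543, "finger_gap":0.088},
    {"tx":0.027, "ty":-0.0296, "tz":0.3543, "finger_gap":0.088},
    {"tx":0.027, "ty":-0.0296, "tz":0.3543, "finger_gap":0},
    {"tx":0.027, "ty":-0.0296, "tz":0.3543, "finger_gap":0},
    {"tx":0.027, "ty":-0.0296, "tz":0.3543, "finger_gap":0},
    {"tx":0.027, "ty":-0.0296, "tz":0.3543, "finger_gap":0},
    {"tx":0.027, "ty":-0.0296, "tz":0.3543, "finger_gap":0},
  ],
)

```text
time_s: 15.15
ee_pos: [0.5009, -0.2483, 0.0146]
eef_rot: [0.708, 0.706, 0.0, 0.0]
force: [-1.4, 1.4, 6.5]
grip_width: 0.0552
grasp_force: 30.0
```

Converted, 0.41 m / 0.8 = 0.5125, -0.17 m / 0.8 = -0.2125, -1.571 rad / 4 = -0.3928.

Request:
jog_arm(
  plan=[
    {"tz":-0.0625, "finger_gap":0},
    {"tz":-0.1375, "rz":-0.025, "finger_gap":0},
    {"tz":-0.2125, "rz":-0.07, "finger_gap":0},
    {"tx":0.05, "ty":-0.0125, "tz":-0.2125, "rz":-0.115, "finger_gap":0},
    {"tx":0.1, "ty":-0.0225, "tz":-0.2125, "rz":-0.16, "finger_gap":0},
    {"tx":0.15, "ty":-0.0288, "tz":-0.2125, "rz":-0.205, "finger_gap":0},
    {"tx":0.2, "ty":-0.0288, "tz":-0.2125, "rz":-0.25, "finger_gap":0},
    {"tx":0.25, "ty":-0.0288, "tz":-0.2125, "rz":-0.295, "finger_gap":0},
    {"tx":0.3, "ty":-0.0288, "tz":-0.2125, "rz":-0.34, "finger_gap":0},
    {"tx":0.3625, "ty":-0.0288, "tz":-0.2125, "rz":-0.385, "finger_gap":0},
    {"tx":0.4375, "ty":-0.0288, "tz":-0.2125, "rz":-0.3928, "finger_gap":0},
    {"tx":0.5125, "ty":-0.0288, "tz":-0.2125, "rz":-0.3928, "finger_gap":0},
  ],
)

```text
time_s: 16.65
ee_pos: [0.4786, 0.1636, 0.184]
eef_rot: [0.001, 1.0, -0.0, -0.0]
force: [1.3, -0.3, -1.3]
grip_width: 0.0551
grasp_force: 30.0
```

```bash
python3 -c "
from h import *;print(pose().round(4))"
```

```text
[[-1.000e+00  2.500e-03 -1.000e-04  4.786e-01]
 [ 2.500e-03  1.000e+00 -0.000e+00  1.636e-01]
 [ 1.000e-04 -0.000e+00 -1.000e+00  1.840e-01]
 [ 0.000e+00  0.000e+00  0.000e+00  1.000e+00]]
```

Converted, 0.167 m / 0.8 = 0.2088, 0.098 m / 0.8 = 0.1225.

Request:
jog_arm(
  plan=[
    {"ty":0.075, "finger_gap":0},
    {"ty":0.1225, "tz":0.025, "finger_gap":0},
    {"ty":0.1225, "tz":0.1, "finger_gap":0},
    {"ty":0.1225, "tz":0.1625, "finger_gap":0},
    {"ty":0.1225, "tz":0.2, "finger_gap":0},
    {"ty":0.1225, "tz":0.2088, "finger_gap":0},
    {"ty":0.1225, "tz":0.2088, "finger_gap":0},
    {"ty":0.1225, "tz":0.2088, "finger_gap":0.07},
    {"ty":0.1225, "tz":0.2088, "finger_gap":0.07},
    {"ty":0.1225, "tz":0.2088, "finger_gap":0.07},
    {"ty":0.1225, "tz":0.15, "finger_gap":0.07},
    {"ty":0.1225, "tz":0.075, "finger_gap":0.07},
  ],
)

```text
time_s: 18.15
ee_pos: [0.4786, 0.2596, 0.1246]
eef_rot: [0.001, 1.0, -0.0, -0.001]
force: [0.9, -0.0, -0.2]
grip_width: 0.0698
grasp_force: 0.0
```

```bash
python3 -c "
from h import *;print(pose().round(4))"
```

```text
[[-1.000e+00  2.700e-03 -2.700e-03  4.786e-01]
 [ 2.700e-03  1.000e+00 -8.000e-04  2.596e-01]
 [ 2.700e-03 -8.000e-04 -1.000e+00  1.246e-01]
 [ 0.000e+00  0.000e+00  0.000e+00  1.000e+00]]
```

Back over the board (commanded TCP ~(.478,.261,.124)) for the last bar.

Converted, -0.531 m / 0.8 = -0.6638, -0.49 m / 0.8 = -0.6125, 1.41 rad / 4 = 0.3525.

Request:
jog_arm(
  plan=[
    {"tz":-0.0625, "finger_gap":0.07},
    {"ty":-0.0625, "tz":-0.1125, "finger_gap":0.07},
    {"ty":-0.1375, "tz":-0.15, "finger_gap":0.088},
    {"ty":-0.2125, "tz":-0.1875, "finger_gap":0.088},
    {"ty":-0.2875, "tz":-0.2125, "rz":0.0375, "finger_gap":0.088},
    {"tx":-0.0125, "ty":-0.3625, "tz":-0.2125, "rz":0.0825, "finger_gap":0.088},
    {"tx":-0.025, "ty":-0.425, "tz":-0.2125, "rz":0.1275, "finger_gap":0.088},
    {"tx":-0.0375, "ty":-0.4875, "tz":-0.2125, "rz":0.1725, "finger_gap":0.088},
    {"tx":-0.0581, "ty":-0.55, "tz":-0.2125, "rz":0.2175, "finger_gap":0.088},
    {"tx":-0.0581, "ty":-0.6125, "tz":-0.2125, "rz":0.2625, "finger_gap":0.088},
    {"tx":-0.0581, "ty":-0.6638, "tz":-0.2125, "rz":0.3075, "finger_gap":0.088},
    {"tx":-0.0581, "ty":-0.6638, "tz":-0.2125, "rz":0.3525, "finger_gap":0.088},
  ],
)

```text
time_s: 19.65
ee_pos: [0.5238, -0.274, 0.2932]
eef_rot: [0.653, 0.758, -0.0, -0.0]
force: [-0.1, 0.4, -0.3]
grip_width: 0.0879
grasp_force: 0.0
```

Request:
jog_arm(
  plan=[
    {"rz":0.0403, "finger_gap":0.088},
    {"rz":0.0403, "finger_gap":0.088},
  ],
)

```text
time_s: 19.9
ee_pos: [0.5242, -0.2713, 0.294]
eef_rot: [0.708, 0.707, -0.0, -0.0]
force: [0.4, 0.1, 0.2]
grip_width: 0.0882
grasp_force: 0.0
```

```bash
python3 items.py
```

```text
[[ 1.400e-03  1.000e+00 -2.000e-04  5.242e-01]
 [ 1.000e+00 -1.400e-03  2.000e-04 -2.713e-01]
 [ 2.000e-04 -2.000e-04 -1.000e+00  2.940e-01]]
board [[0.446, -0.094, 0.008], [0.604, -0.094, 0.008], [0.622, -0.441, 0.008], [0.427, -0.441, 0.008]]
663.0 [322. 262.] [18. 39.] 87 [ 0.5307 -0.3396  0.036 ] [ 0.5306 -0.3363  0.046 ]
913.5 [320. 221.] [25. 40.] 87 [ 0.5281 -0.2925  0.036 ] [ 0.528  -0.2903  0.046 ]
```

Units first: shifts go in shares of 0.8 m and turns go in shares of 4 rad. So 0.282 m / 0.8 = 0.3525, 0.268 m / 0.8 = 0.335, -0.055 rad / 4 = -0.0138.

Request:
jog_arm(
  plan=[
    {"tx":-0.0571, "ty":0.0065, "tz":0.0625, "rz":-0.0138, "finger_gap":0.088},
    {"tx":-0.0571, "ty":0.0065, "tz":0.1375, "rz":-0.0138, "finger_gap":0.088},
    {"tx":-0.0571, "ty":0.0065, "tz":0.2125, "rz":-0.0138, "finger_gap":0.088},
    {"tx":-0.0571, "ty":0.0065, "tz":0.2875, "rz":-0.0138, "finger_gap":0.088},
    {"tx":-0.0571, "ty":0.0065, "tz":0.335, "rz":-0.0138, "finger_gap":0.088},
    {"tx":-0.0571, "ty":0.0065, "tz":0.3525, "rz":-0.0138, "finger_gap":0.088},
    {"tx":-0.0571, "ty":0.0065, "tz":0.3525, "rz":-0.0138, "finger_gap":0.088},
    {"tx":-0.0571, "ty":0.0065, "tz":0.3525, "rz":-0.0138, "finger_gap":0},
    {"tx":-0.0571, "ty":0.0065, "tz":0.3525, "rz":-0.0138, "finger_gap":0},
    {"tx":-0.0571, "ty":0.0065, "tz":0.3525, "rz":-0.0138, "finger_gap":0},
    {"tx":-0.0571, "ty":0.0065, "tz":0.3525, "rz":-0.0138, "finger_gap":0},
    {"tx":-0.0571, "ty":0.0065, "tz":0.3525, "rz":-0.0138, "finger_gap":0},
  ],
)

```text
time_s: 21.45
ee_pos: [0.5294, -0.317, 0.0122]
eef_rot: [0.688, 0.725, -0.0, 0.0]
force: [-0.1, -0.1, 1.5]
grip_width: 0.0447
grasp_force: 30.0
```

```bash
python3 -c "
from h import *;print(pose().round(4))"
```

```text
[[-5.240e-02  9.986e-01 -0.000e+00  5.294e-01]
 [ 9.986e-01  5.240e-02 -1.000e-04 -3.170e-01]
 [-1.000e-04 -0.000e+00 -1.000e+00  1.220e-02]
 [ 0.000e+00  0.000e+00  0.000e+00  1.000e+00]]
```

Converted, 0.47 m / 0.8 = 0.5875, -0.17 m / 0.8 = -0.2125, -1.518 rad / 4 = -0.3795.

Request:
jog_arm(
  plan=[
    {"tz":-0.0625, "finger_gap":0},
    {"tx":0.025, "tz":-0.1375, "rz":-0.025, "finger_gap":0},
    {"tx":0.075, "ty":-0.0063, "tz":-0.2125, "rz":-0.07, "finger_gap":0},
    {"tx":0.125, "ty":-0.0125, "tz":-0.2125, "rz":-0.115, "finger_gap":0},
    {"tx":0.175, "ty":-0.0225, "tz":-0.2125, "rz":-0.16, "finger_gap":0},
    {"tx":0.225, "ty":-0.0313, "tz":-0.2125, "rz":-0.205, "finger_gap":0},
    {"tx":0.275, "ty":-0.0375, "tz":-0.2125, "rz":-0.25, "finger_gap":0},
    {"tx":0.325, "ty":-0.0375, "tz":-0.2125, "rz":-0.295, "finger_gap":0},
    {"tx":0.375, "ty":-0.0375, "tz":-0.2125, "rz":-0.34, "finger_gap":0},
    {"tx":0.4375, "ty":-0.0375, "tz":-0.2125, "rz":-0.3795, "finger_gap":0},
    {"tx":0.5125, "ty":-0.0375, "tz":-0.2125, "rz":-0.3795, "finger_gap":0},
    {"tx":0.5875, "ty":-0.0375, "tz":-0.2125, "rz":-0.3795, "finger_gap":0},
  ],
)

```text
time_s: 22.95
ee_pos: [0.4745, 0.1525, 0.1821]
eef_rot: [0.0, 1.0, -0.0, 0.0]
force: [0.8, -1.2, -0.2]
grip_width: 0.0447
grasp_force: 30.0
```

```bash
python3 -c "
from h import *;print(pose().round(4))"
```

```text
[[-1.000e+00  9.000e-04  1.000e-04  4.745e-01]
 [ 9.000e-04  1.000e+00 -0.000e+00  1.525e-01]
 [-1.000e-04 -0.000e+00 -1.000e+00  1.821e-01]
 [ 0.000e+00  0.000e+00  0.000e+00  1.000e+00]]
```

Converted, 0.221 m / 0.8 = 0.2763, 0.1665 m / 0.8 = 0.2081.

Request:
jog_arm(
  plan=[
    {"ty":0.075, "finger_gap":0},
    {"ty":0.15, "finger_gap":0},
    {"ty":0.225, "finger_gap":0},
    {"ty":0.2763, "tz":0.025, "finger_gap":0},
    {"ty":0.2763, "tz":0.1, "finger_gap":0},
    {"ty":0.2763, "tz":0.1625, "finger_gap":0},
    {"ty":0.2763, "tz":0.2, "finger_gap":0},
    {"ty":0.2763, "tz":0.2081, "finger_gap":0},
    {"ty":0.2763, "tz":0.2081, "finger_gap":0},
    {"ty":0.2763, "tz":0.2081, "finger_gap":0.058},
    {"ty":0.2763, "tz":0.2081, "finger_gap":0.058},
    {"ty":0.2763, "tz":0.2081, "finger_gap":0.058},
  ],
)

```text
time_s: 24.45
ee_pos: [0.4752, 0.3719, 0.016]
eef_rot: [0.0, 1.0, 0.0, 0.0]
force: [-0.3, 0.9, 0.4]
grip_width: 0.0579
grasp_force: 0.0
```

Request:
jog_arm(
  plan=[
    {"tz":-0.0625, "finger_gap":0.058},
    {"tz":-0.1375, "finger_gap":0.058},
    {"tz":-0.2, "finger_gap":0.06},
    {"ty":-0.075, "tz":-0.225, "finger_gap":0.06},
    {"ty":-0.15, "tz":-0.25, "finger_gap":0.06},
    {"ty":-0.225, "tz":-0.275, "finger_gap":0.06},
    {"ty":-0.3, "tz":-0.3, "finger_gap":0.06},
    {"ty":-0.375, "tz":-0.325, "finger_gap":0.06},
  ],
)

```text
time_s: 25.45
ee_pos: [0.4744, 0.0735, 0.2753]
eef_rot: [0.0, 1.0, -0.0, 0.0]
force: [1.1, -0.1, -0.0]
grip_width: 0.0599
grasp_force: 0.0
```

```bash
python3 - <<'E'
from h import *
st=sensors.get_state();print(pose().round(4))
cv2.imwrite("pics/s6.png",cams.grab_frame("side"));cv2.imwrite("pics/c6.png",cams.grab_frame("scene"));cv2.imwrite("pics/w6.png",cams.grab_frame("wrist"))
a=cv2.imread("pics/s6.png")[190:460,180:420];b=cv2.imread("pics/w6.png")
o=np.zeros((540,800,3),np.uint8);a=cv2.resize(a,(400,450));o[:450,:400]=a;o[:300,400:]=cv2.resize(b,(400,300));cv2.imwrite("pics/z6.png",o)
E
```

```text
[[-1.000e+00  3.000e-04  7.000e-04  4.744e-01]
 [ 3.000e-04  1.000e+00 -1.000e-04  7.350e-02]
 [-7.000e-04 -1.000e-04 -1.000e+00  2.753e-01]
 [ 0.000e+00  0.000e+00  0.000e+00  1.000e+00]]
```

View pics/z6.png

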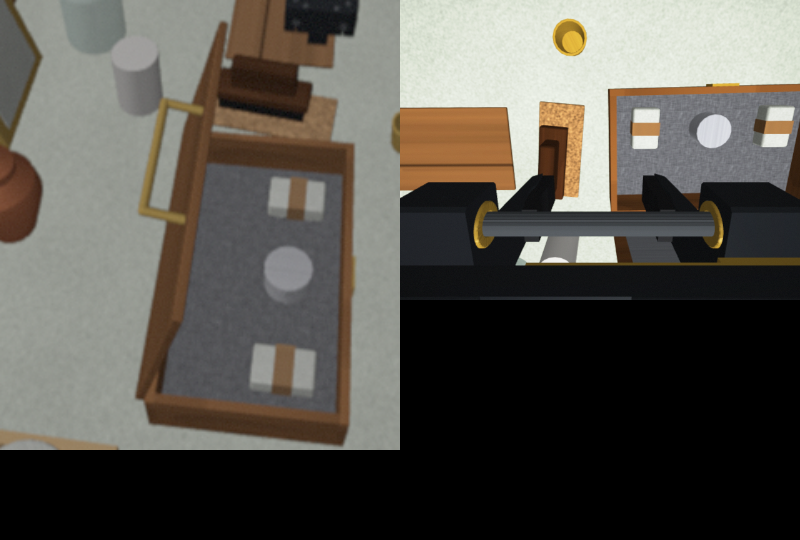

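Converted, -0.12 m / 0.8 = -0.15, -0.1135 m / 0.8 = -0.1419.

Request:
jog_arm(
  plan=[
    {"ty":-0.075, "tz":-0.025, "finger_gap":0.06},
    {"ty":-0.1419, "tz":-0.0375, "finger_gap":0.06},
    {"tx":-0.075, "ty":-0.1419, "tz":-0.0375, "finger_gap":0.06},
    {"tx":-0.15, "ty":-0.1419, "tz":-0.0375, "finger_gap":0.06},
    {"tx":-0.15, "ty":-0.1419, "tz":-0.0375, "finger_gap":0.06},
    {"tx":-0.15, "ty":-0.1419, "tz":-0.0375, "finger_gap":0.06},
  ],
)

```text
time_s: 26.35
ee_pos: [0.5944, -0.0369, 0.3037]
eef_rot: [-0.001, 1.0, 0.0, -0.001]
force: [-0.2, -0.1, -0.0]
grip_width: 0.0599
grasp_force: 0.0
```

```bash
python3 - <<'E'
from h import *
st=sensors.get_state();a=cams.grab_frame("wrist");print(pose(st).round(4))
cv2.imwrite("pics/w7.png",a)
E
```

```text
[[-1.000e+00 -1.200e-03 -1.400e-03  5.944e-01]
 [-1.200e-03  1.000e+00  5.000e-04 -3.690e-02]
 [ 1.400e-03  5.000e-04 -1.000e+00  3.037e-01]
 [ 0.000e+00  0.000e+00  0.000e+00  1.000e+00]]
```

View pics/w7.png

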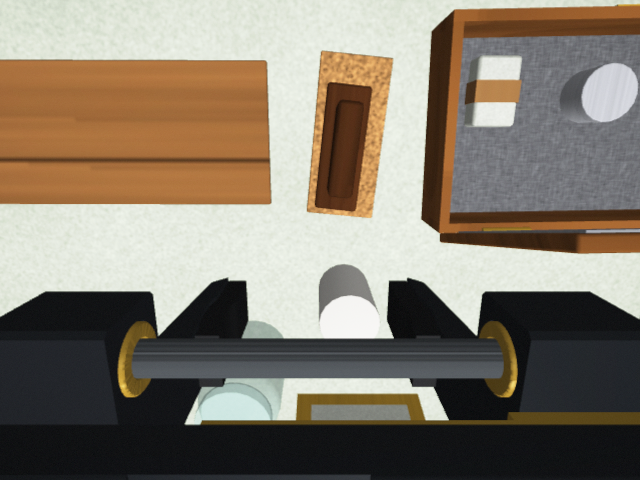

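```bash
python3 - <<'E'
from h import *
def s(n,P,z):
    P=np.array([on("wrist",*p,z) for p in P]);a=(P[0]+P[1])/2;b=(P[2]+P[3])/2
    print(n,P.round(3)[:,:2].tolist(),P.mean(0).round(4),'yaw',np.arctan2(b[1]-a[1],b[0]-a[0]).round(3),'len',np.linalg.norm(a-b).round(3))
s("rest",[(321,51),(393,58),(374,217),(307,212)],.008)
s("back",[(330,83),(372,87),(354,211),(315,207)],.048)
s("grip",[(337,100),(366,101),(350,198),(329,195)],.092)
print([on("wrist",*p,.008).round(4) for p in[(266,60),(271,203)]])
print(on("wrist",350,318,.1))
E
```

```text
rest [[0.436, -0.032], [0.443, 0.047], [0.62, 0.033], [0.614, -0.048]] [ 5.283e-01 -2.000e-04  8.000e-03] yaw -0.084 len 0.178
back [[0.474, -0.023], [0.478, 0.019], [0.605, 0.004], [0.601, -0.038]] [ 0.5393 -0.0095  0.048 ] yaw -0.117 len 0.128
grip [[0.494, -0.018], [0.495, 0.008], [0.584, -0.004], [0.581, -0.025]] [ 0.5385 -0.0097  0.092 ] yaw -0.107 len 0.088
[array([ 0.4452, -0.0922,  0.008 ]), array([ 0.603 , -0.0917,  0.008 ])]
[ 0.70792291 -0.00192     0.1       ]
```

Converted, 0.0724 m / 0.8 = 0.0905, 0.11 rad / 4 = 0.0275.

Request:
jog_arm(
  plan=[
    {"tx":0.0905, "rz":0.0275, "finger_gap":0.06},
    {"tx":0.0905, "rz":0.0275, "finger_gap":0.06},
    {"tx":0.0905, "rz":0.0275, "finger_gap":0.06},
    {"tx":0.0905, "rz":0.0275, "finger_gap":0.06},
  ],
)

```text
time_s: 26.9
ee_pos: [0.5231, -0.0383, 0.3049]
eef_rot: [0.055, 0.998, -0.0, 0.001]
force: [0.2, -0.4, 0.1]
grip_width: 0.0598
grasp_force: 0.0
```

```bash
python3 -c "
from h import *;print(pose().round(4),totool([.522,-.0079,.055]).round(4))"
```

```text
[[-9.940e-01  1.098e-01  1.500e-03  5.231e-01]
 [ 1.098e-01  9.940e-01 -4.000e-04 -3.830e-02]
 [-1.600e-03 -3.000e-04 -1.000e+00  3.049e-01]
 [ 0.000e+00  0.000e+00  0.000e+00  1.000e+00]] [0.0048 0.0301 0.2499]
```

Converted, 0.249 m / 0.8 = 0.3113, 0.22 m / 0.8 = 0.275.

Request:
jog_arm(
  plan=[
    {"tx":0.0056, "ty":0.0375, "tz":0.0625, "finger_gap":0.06},
    {"tx":0.0056, "ty":0.0375, "tz":0.1375, "finger_gap":0.06},
    {"tx":0.0056, "ty":0.0375, "tz":0.2125, "finger_gap":0.06},
    {"tx":0.0056, "ty":0.0375, "tz":0.275, "finger_gap":0.06},
    {"tx":0.0056, "ty":0.0375, "tz":0.3113, "finger_gap":0.06},
    {"tx":0.0056, "ty":0.0375, "tz":0.3113, "finger_gap":0.06},
  ],
)

```text
time_s: 27.65
ee_pos: [0.5211, -0.0078, 0.0536]
eef_rot: [0.055, 0.998, 0.0, -0.002]
force: [-0.4, -0.4, 0.1]
grip_width: 0.06
grasp_force: 0.0
```

Request:
jog_arm(
  plan=[
    {"finger_gap":0.02},
    {"finger_gap":0},
    {"finger_gap":0},
    {"finger_gap":0},
    {"finger_gap":0},
  ],
)

```text
time_s: 28.28
ee_pos: [0.5214, -0.0079, 0.0556]
eef_rot: [0.055, 0.998, -0.0, 0.0]
force: [1.2, 0.4, 0.6]
grip_width: 0.0232
grasp_force: 29.9
```

```bash
python3 - <<'E'
from h import *
print(pose().round(4))
E
```

```text
[[-9.939e-01  1.103e-01  6.000e-04  5.214e-01]
 [ 1.103e-01  9.939e-01 -1.000e-04 -7.900e-03]
 [-7.000e-04 -0.000e+00 -1.000e+00  5.560e-02]
 [ 0.000e+00  0.000e+00  0.000e+00  1.000e+00]]
```

Converted, -0.1258 m / 0.8 = -0.1573, -0.07 m / 0.8 = -0.0875, -0.11 rad / 4 = -0.0275.

Request:
jog_arm(
  plan=[
    {"tz":-0.0375, "finger_gap":0},
    {"tz":-0.0875, "finger_gap":0},
    {"ty":-0.0625, "tz":-0.1, "rz":-0.0275, "finger_gap":0},
    {"tx":0.0006, "ty":-0.125, "tz":-0.1, "rz":-0.0275, "finger_gap":0},
    {"tx":0.0006, "ty":-0.1573, "tz":-0.1, "rz":-0.0275, "finger_gap":0},
    {"tx":0.0006, "ty":-0.1573, "tz":-0.075, "rz":-0.0275, "finger_gap":0},
    {"tx":0.0006, "ty":-0.1573, "tz":-0.05, "rz":-0.0275, "finger_gap":0},
    {"tx":0.0006, "ty":-0.1573, "tz":-0.05, "rz":-0.0275, "finger_gap":0},
  ],
)

```text
time_s: 29.28
ee_pos: [0.506, -0.1326, 0.0942]
eef_rot: [0.0, 1.0, 0.001, -0.002]
force: [-1.0, 1.1, -1.0]
grip_width: 0.0236
grasp_force: 29.9
```

```bash
python3 - <<'E'
from h import *
print(pose().round(4))
a=cams.grab_frame("scene")[180:380,130:400];b=cams.grab_frame("side")[120:320,280:420]
o=np.zeros((592,800,3),np.uint8);o[:370,:500]=cv2.resize(a,(500,370));o[:428,500:]=cv2.resize(b,(300,428));cv2.imwrite("pics/z8.png",o)
E
```

```text
[[-1.000e+00  7.000e-04 -3.100e-03  5.060e-01]
 [ 7.000e-04  1.000e+00  1.600e-03 -1.326e-01]
 [ 3.100e-03  1.600e-03 -1.000e+00  9.420e-02]
 [ 0.000e+00  0.000e+00  0.000e+00  1.000e+00]]
```

View pics/z8.png

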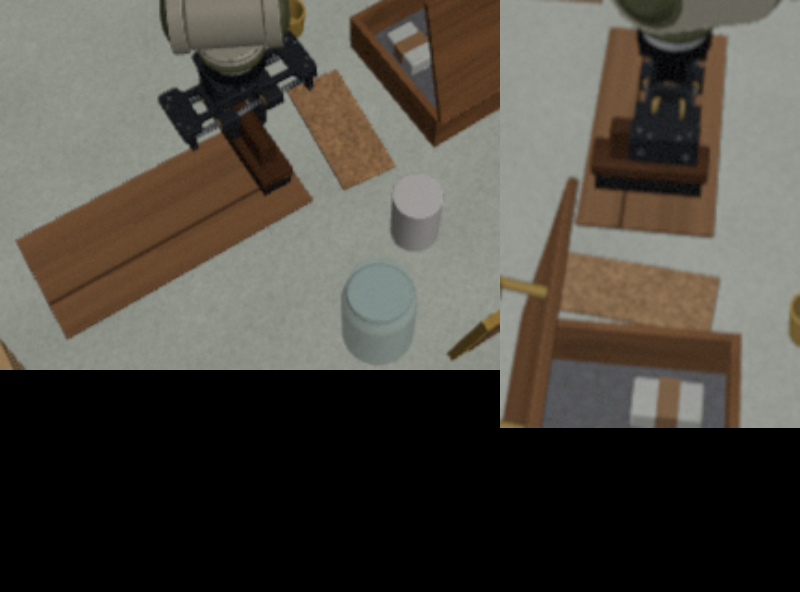

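Converted, 0.046 m / 0.8 = 0.0575, 0.042 m / 0.8 = 0.0525.

Request:
jog_arm(
  plan=[
    {"tz":0.025, "finger_gap":0},
    {"tz":0.0438, "finger_gap":0},
    {"tz":0.0525, "finger_gap":0},
    {"tz":0.0575, "finger_gap":0},
    {"tz":0.0575, "finger_gap":0},
    {"tz":0.0575, "finger_gap":0},
  ],
)

```text
time_s: 30.12
ee_pos: [0.5068, -0.1329, 0.0498]
eef_rot: [0.0, 1.0, -0.0, 0.0]
force: [-3.3, 0.9, 4.2]
grip_width: 0.0239
grasp_force: 29.9
```

Converted, -0.14 m / 0.8 = -0.175, -0.133 m / 0.8 = -0.1663.

Request:
jog_arm(
  plan=[
    {"ty":-0.0088, "tz":0.0013, "finger_gap":0},
    {"ty":-0.0263, "tz":0.0013, "finger_gap":0},
    {"ty":-0.0438, "tz":0.0013, "finger_gap":0},
    {"ty":-0.0613, "tz":0.0013, "finger_gap":0},
    {"ty":-0.0788, "tz":0.0013, "finger_gap":0},
    {"ty":-0.0963, "tz":0.0013, "finger_gap":0},
    {"ty":-0.1138, "tz":0.0013, "finger_gap":0},
    {"ty":-0.1313, "tz":0.0013, "finger_gap":0},
    {"ty":-0.1488, "tz":0.0013, "finger_gap":0},
    {"ty":-0.1663, "tz":0.0013, "finger_gap":0},
    {"ty":-0.175, "tz":0.0013, "finger_gap":0},
  ],
)

```text
time_s: 31.5
ee_pos: [0.5067, -0.2739, 0.0483]
eef_rot: [0.001, 1.0, -0.0, 0.0]
force: [-0.5, 3.9, 4.0]
grip_width: 0.0237
grasp_force: 29.9
```

Converted, -0.142 m / 0.8 = -0.1775, -0.133 m / 0.8 = -0.1663.

Request:
jog_arm(
  plan=[
    {"ty":-0.0088, "finger_gap":0},
    {"ty":-0.0263, "finger_gap":0},
    {"ty":-0.0438, "finger_gap":0},
    {"ty":-0.0613, "finger_gap":0},
    {"ty":-0.0788, "finger_gap":0},
    {"ty":-0.0963, "finger_gap":0},
    {"ty":-0.1138, "finger_gap":0},
    {"ty":-0.1313, "finger_gap":0},
    {"ty":-0.1488, "finger_gap":0},
    {"ty":-0.1663, "finger_gap":0},
    {"ty":-0.1775, "finger_gap":0},
    {"ty":-0.1775, "finger_gap":0},
  ],
)

```text
time_s: 33.0
ee_pos: [0.5067, -0.4165, 0.0486]
eef_rot: [0.001, 1.0, -0.001, 0.0]
force: [-2.5, -2.6, 4.3]
grip_width: 0.0236
grasp_force: 29.9
```

```bash
python3 - <<'E'
from h import *
print(pose().round(4))
a=cams.grab_frame("scene")[180:380,130:400];b=cams.grab_frame("side")[120:320,280:420]
o=np.zeros((430,800,3),np.uint8);o[:370,:500]=cv2.resize(a,(500,370));o[:428,500:]=cv2.resize(b,(300,428));cv2.imwrite("pics/z9.png",o)
E
```

```text
[[-1.000e+00  1.100e-03  5.000e-04  5.067e-01]
 [ 1.100e-03  1.000e+00 -2.600e-03 -4.165e-01]
 [-5.000e-04 -2.600e-03 -1.000e+00  4.860e-02]
 [ 0.000e+00  0.000e+00  0.000e+00  1.000e+00]]
```

View pics/z9.png

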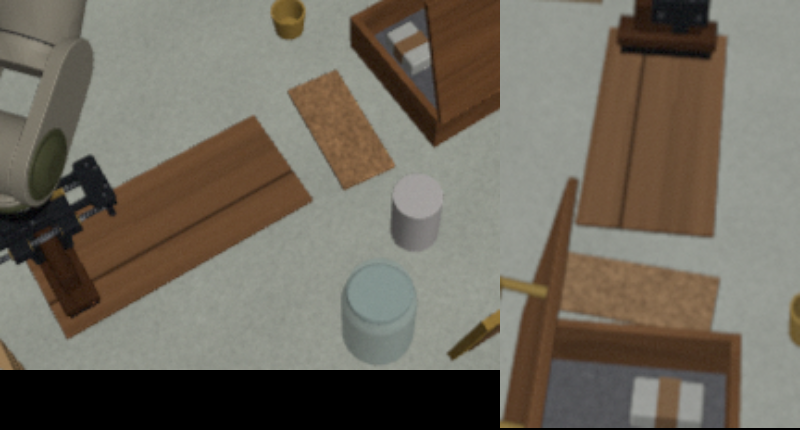

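Converted, 0.4105 m / 0.8 = 0.5131, -0.06 m / 0.8 = -0.075, 0.09 rad / 4 = 0.0225.

Request:
jog_arm(
  plan=[
    {"tz":-0.0375, "finger_gap":0},
    {"tz":-0.0875, "finger_gap":0},
    {"ty":0.0625, "tz":-0.1, "finger_gap":0},
    {"ty":0.1375, "tz":-0.1, "finger_gap":0},
    {"ty":0.2125, "tz":-0.1, "rz":0.0125, "finger_gap":0},
    {"ty":0.2875, "tz":-0.1, "rz":0.0225, "finger_gap":0},
    {"ty":0.3625, "tz":-0.1, "rz":0.0225, "finger_gap":0},
    {"tx":-0.0038, "ty":0.4375, "tz":-0.1, "rz":0.0225, "finger_gap":0},
    {"tx":-0.0038, "ty":0.4875, "tz":-0.0875, "rz":0.0225, "finger_gap":0},
    {"tx":-0.0038, "ty":0.5131, "tz":-0.075, "rz":0.0225, "finger_gap":0},
    {"tx":-0.0038, "ty":0.5131, "tz":-0.05, "rz":0.0225, "finger_gap":0},
    {"tx":-0.0038, "ty":0.5131, "tz":-0.05, "rz":0.0225, "finger_gap":0},
  ],
)

```text
time_s: 34.6
ee_pos: [0.5088, -0.0038, 0.0871]
eef_rot: [0.045, 0.999, 0.0, -0.002]
force: [-0.5, 0.6, -1.1]
grip_width: 0.0237
grasp_force: 29.9
```

```bash
python3 - <<'E'
from h import *
print(pose().round(4))
a=cams.grab_frame("scene")[180:380,130:400];b=cams.grab_frame("side")[120:320,280:420]
o=np.zeros((430,800,3),np.uint8);o[:370,:500]=cv2.resize(a,(500,370));o[:428,500:]=cv2.resize(b,(300,428));cv2.imwrite("pics/z10.png",o)
E
```

```text
[[-9.960e-01  8.960e-02 -3.500e-03  5.088e-01]
 [ 8.960e-02  9.960e-01  7.000e-04 -3.800e-03]
 [ 3.600e-03  3.000e-04 -1.000e+00  8.710e-02]
 [ 0.000e+00  0.000e+00  0.000e+00  1.000e+00]]
```

View pics/z10.png

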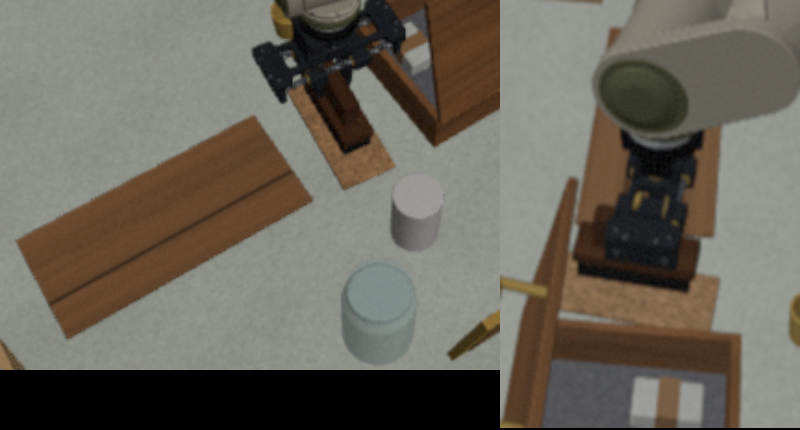

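Converted, -0.17 m / 0.8 = -0.2125, -0.12 m / 0.8 = -0.15.

Request:
jog_arm(
  plan=[
    {"tz":0.0188, "finger_gap":0},
    {"tz":0.035, "finger_gap":0},
    {"tz":0.0413, "finger_gap":0},
    {"tz":0.0413, "finger_gap":0},
    {"tz":0.0413, "finger_gap":0.03},
    {"tz":0.0413, "finger_gap":0.05},
    {"tz":0.0413, "finger_gap":0.05},
    {"tz":0.0413, "finger_gap":0.05},
    {"finger_gap":0.05},
    {"tz":-0.075, "finger_gap":0.05},
    {"tz":-0.15, "finger_gap":0.05},
    {"tz":-0.2125, "finger_gap":0.05},
  ],
)

```text
time_s: 36.2
ee_pos: [0.5097, -0.0043, 0.2609]
eef_rot: [0.045, 0.999, -0.0, 0.001]
force: [-0.1, 0.1, -0.7]
grip_width: 0.05
grasp_force: 0.0
```

Request:
jog_arm(
  plan=[
    {"ty":-0.0375, "tz":-0.0625, "finger_gap":0.05},
    {"tx":-0.075, "ty":-0.0375, "tz":-0.0625, "finger_gap":0.05},
    {"tx":-0.1, "ty":-0.0375, "tz":-0.0625, "finger_gap":0.05},
    {"tx":-0.1, "ty":-0.0375, "tz":-0.0625, "finger_gap":0.05},
    {"tx":-0.1, "ty":-0.0375, "tz":-0.0625, "finger_gap":0.05},
  ],
)

```text
time_s: 36.83
ee_pos: [0.5862, -0.0413, 0.3084]
eef_rot: [0.045, 0.999, 0.0, -0.0]
force: [0.5, 0.9, 0.6]
grip_width: 0.0501
grasp_force: 0.0
```

```bash
python3 - <<'E'
from h import *
print(pose().round(4))
w=cv2.resize(cams.grab_frame("wrist"),(440,330));b=cams.grab_frame("side")[120:460,200:440]
o=np.zeros((510,800,3),np.uint8);o[:330,:440]=w;o[:,440:]=cv2.resize(b,(360,510));cv2.imwrite("pics/z11.png",o)
E
```

```text
[[-9.959e-01  9.020e-02 -5.000e-04  5.862e-01]
 [ 9.020e-02  9.959e-01  1.000e-04 -4.130e-02]
 [ 5.000e-04  0.000e+00 -1.000e+00  3.084e-01]
 [ 0.000e+00  0.000e+00  0.000e+00  1.000e+00]]
```

View pics/z11.png

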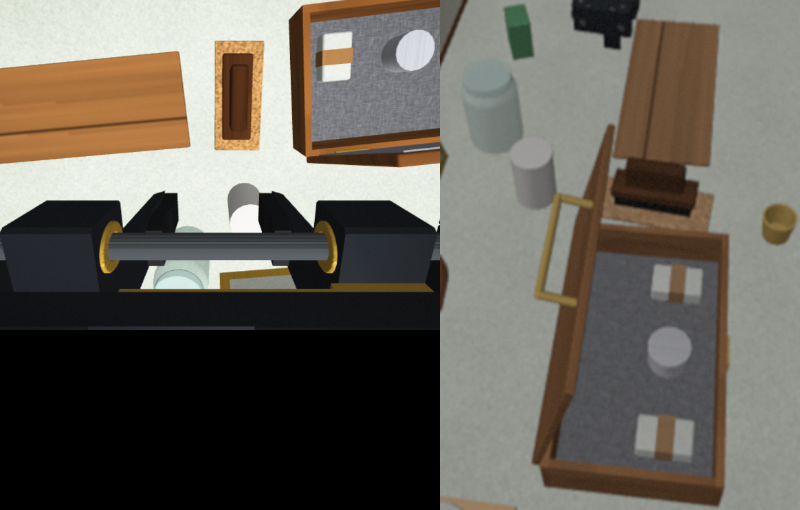

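The picture shows the brush centred and aligned on the rest (around (238,95)). All three items are flat in the case, the lid is still up and the candle hasn't moved.

```bash
python3 -c "
from workcell import robot, cams, sensors;print(robot.sign_off())"
```

```text
the job is handed in; nothing more can be done
None
```

I handed the job in at about 37 s; by my camera and force readings every step was met, but sign-off returned no verdict: the lid is at about 75°, both soap bars and the one tin present lie flat in the case, the board was swept left to right at roughly 4–5 N, the brush is back on its rest, and the candle hasn't moved.

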